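Hold a frame rail against its sprung stile for screwing

TASK

Lay the long square rail in the assembly jig, slide it along the jig's fence and under the screw-guide bridge until its end butts against the stile, and push the sprung stile back about half of its travel, a steady push of about 10 newtons, so that a colleague can drive the screws. The rail must lie flat on the jig's base with its side along the fence, and the program finishes while you are still holding it pressed: do not let go. Do not ram the stile, and leave the other things on the bench where they are.

Things in the scene. Friction and masses are not known exactly. Their poses are not given: they have to be found in the camera images.
- rail: the rail: loose square-section wooden bar, 220 mm long (x), 38 mm wide (y), 40 mm high (z), 0.14 to 0.28 kg, lying flat on the bench to the robot's right (y below -0.2), roughly along the world's y; the longer of the two loose bars there. Both ends alike. Origin: centre of its underside
- jig: assembly jig fixed to the bench: plywood base 12 mm thick, x from -180 to +160 mm, y +-90 mm. Origin: on the bench, under x = y = 0 of the base. x: push direction, from the open, bare infeed end (negative x) to the stile, roughly to the robot's left; z up. A rail touching the fence has its centreline at y = 0. A fixed backing bar, 40 mm high over the base, stands at x 144 to 160 mm
- stile (a joint): travel (m) of the sprung stile along jig x: 0 at rest, 0.020 at its end. The stile is a bar of the same square stock across the jig on its base, 160 mm along jig y, 38 mm along jig x, 40 mm high. Springs push it towards the infeed: 3 N at rest plus 0.6 N per mm, so 10 N at about 0.0117 and 15 N at the end of its travel
- stile_face (a point): middle of the stile's face that the rail's end butts against, 20 mm above the base; at rest it lies at jig x = 80 mm, y = 0. It moves with the stile
- fence_face (a point): middle of the guiding face of the jig's low fence, at jig x 12.5 mm, y -19 mm, 6 mm above the base; axes as the jig's. The fence stands on the jig's negative y side (away from the robot), 26 mm thick, only 12 mm high above the base, from jig x -50 to +75 mm
- bridge_entry (a point): middle of the mouth of the bridge where the rail enters: jig x 15 mm, y 8 mm, 25 mm above the base; axes as the jig's. The plywood bridge spans jig x 15 to 60 mm; its opening runs from y -19 mm (fence side) to +35 mm and 50 mm up from the base; its top is 78 mm above the bench, the two steel guide bushes on it reach 86 mm
- offcut: short offcut of the same square stock as the rail, 120 x 38 x 40 mm, lying loose; leave it alone. Origin: centre of its underside, x along its length
- glue: white glue bottle standing upright, 56 mm diameter, 150 mm tall; leave it alone. Origin: centre of its underside
- hammer: hammer with a wooden handle, lying; leave it alone
- square: steel try square lying flat, 100 mm stock and 140 mm blade; leave it alone
- chisel: wood chisel with a turned handle, about 215 mm long, lying; leave it alone
- screwcup: open steel cup for screws, 72 mm diameter, 50 mm tall, standing; leave it alone. Origin: centre of its underside
- sandblock: cork sanding block, 100 x 60 x 35 mm; leave it alone. Origin: centre of its underside
There are look-alikes about, which are no part of the job. What is shaped like the rail but yellow is not meant.

How it is judged:
By the outcome, as a careful person would: the job done as asked, in the order asked, and still so for the second after the job is handed in, while the arm keeps its last pose, push and grip.
It also fails if it takes over 48 s, if anything falls off the work surface, if the arm or the gripper's body presses on something with over 40 N, if the wrist force passes 120 N, or if a joint passes its speed limit or range.

ROBOT

A 6-joint arm with a two-finger parallel gripper is mounted at the origin on the work surface. World frame = base frame: x ahead of the robot, y to its left, z up, the work surface at z = 0. Lengths are in m, angles in degrees, forces in N, time in s.
With the tool pointing down it reaches from about 0.4 to 0.825 m from the base axis. Payload 7 kg.
Tool frame: the origin (TCP) lies on the centre line of the jaws, within the pads' length; the fingertips stand 19 mm ahead of it and the grasp point (between the pads) is the TCP (r.tips_ahead is the distance from the TCP to the fingertips, in m); z points along the fingers, y is the line along which they close (so a half turn about z gives the same grasp; the last joint's range is limited). The gripper opens to 88 mm and grips with 3 to 60 N. Pads are 19 mm wide; open, the fingers measure 130 mm over their backs; the gripper's body (78 mm by 193 mm) begins 47 mm behind the grasp point.
Start: joints at [-53.279, 20.546, 0.682, 0, -70.136, -16.507], TCP at [0.233, -0.633, 0.246] pointing down, gripper open.
Joint ranges: [-176.03, 176.03], [-82.01, 121.73], [-58.28, 71.71], [-173.87, 95.51], [-174.79, -0.11], [-173.66, 173.66]. Speed limits (degrees/s): [136.94, 136.94, 172.46, 180, 180, 180].

INTERFACE

Orientations are given as [roll, pitch, yaw] about the fixed x, y, z axes, in that order (R = Rz(yaw) Ry(pitch) Rx(roll)).
In Python, from plant import r, viewer, close_job gives the robot as it stands. The module is installed in compiled form; this text tells all that it offers.
- The arm moves only by the tool arm_command, never from a script. Its arguments are lists of equal length, an entry for each row: "travel": the shift along the world's x, y, z scaled (see below), a list of three; "delta_rot": the turn, a rotation vector about the world's x, y, z scaled (see below), a list of three. In form: {"travel": [[dx, dy, dz], ...], "delta_rot": [[rx, ry, rz], ...]}. A call has 1 to 20 rows; each row is the pose to reach, as a shift and turn from the pose commanded when the call began; what a row does not reach only later rows make up. The controller multiplies each number of a shift by 0.5 m and each number of a turn by 90 degrees. A row lasts 1/8 s, in which the tool goes at most 62.5 mm and 10.7 degrees, less where a joint would pass 70% of its speed; a pose out of reach is approached as far as the arm can. A call with a number of a shift or a turn outside -1 to 1 is refused whole. A call with a gripper value outside its range is refused whole. "grip" is the opening, from 0 (shut) to 1 (fully open), set as the call begins (left out, the last holds). The fingers move at their own pace and stop on an object; "newtons" is the grip in N (left out, the last holds). Time passes only in rows, so rows that repeat a pose let the fingers close. It gives the time, the measured TCP pose, the force, the opening and the grip force at its end, in the units of the state.
- r.get_state(): the state, without advancing time (a new reading comes with each control period).
- viewer.capture(name): name is "side" or "top" or "wrist"; returns a dict with "img" (400x640x3 uint8, red, green, blue), "camera_matrix" (3x3 intrinsics, pixels), "distortion" ([k1, k2, p1, p2, k3] as OpenCV has them; the pictures are not rectified), "R" (3x3) and "t" (3): a world point X has camera coordinates R X + t; the wrist camera has in their place "mount" (4x4, takes a point from camera to tool coordinates, whose origin is the TCP and whose axes are the flange's). Camera axes: x right, y down, z forward; pixel columns grow to the right and rows downward; lengths in m; the calibration is good to about 2 mm. A picture is of the moment at which its call begins: read the wrist's pose just before it. There is no depth.
- close_job(): hands the job in; it is judged then, once.
The state is a dict: "time_s": time; "joints": joint angles; "qd": joint speeds; "joint_torque": joint torques, N m; "tcp_pos": TCP position; "eef_rot": TCP orientation; "contact_force": force on the tool from outside, world axes, zero at the start; "moment": the same for the moment, N m; "gripper_width": finger opening in m; "gripper_force": force on a finger pad.
Only numpy, scipy, OpenCV 4.12 (cv2) and the standard library are available. Lean on these libraries where they do the work, as an engineer would, in place of code of your own. Each camera call takes 0.05 s, during which the arm holds its last target. There are 200 camera calls.

## Working session

There is one attempt and no reset: what is moved stays moved. The work goes in short steps, Python scripts to look and compute and a tool call to move; the robot and the scene stay as the last step left them, time stands still between calls to the robot, and variables do not carry over. Pictures are saved under pics/ and viewed, at most 10 in all, crops included, and the job is handed in when it is done.

Besides the shell and the picture viewer there is one more tool, called after "Call:" as name(argument=value, ...) on one line, values as JSON. arm_command: Moves the arm, as the interface text tells. Shifts and turns lie within -1 to 1; 1 stands for 0.5 m of shift or 90 degrees of turn. Its arguments: {"type":"object","properties":{"travel":{"type":"array"},"delta_rot":{"type":"array"},"grip":{"type":"number"},"newtons":{"type":"number"}},"required":["travel","delta_rot"]}

```bash
mkdir -p pics
cat > h.py <<'E'
import numpy as np, cv2
from plant import r, viewer, close_job
from scipy.spatial.transform import Rotation as Ro
def grab(name,fn=None):
    s=r.get_state(); c=viewer.capture(name)
    K=np.array(c["camera_matrix"],float); D=np.array(c["distortion"],float)
    if "mount" in c:
        M=np.array(c["mount"]); T=np.eye(4); T[:3,:3]=Ro.from_euler('xyz',s["eef_rot"],degrees=True).as_matrix(); T[:3,3]=s["tcp_pos"]
        W=np.linalg.inv(T@M); R,t=W[:3,:3],W[:3,3]
    else: R,t=np.array(c["R"]),np.array(c["t"]).ravel()
    if fn: cv2.imwrite(fn,c["img"][:,:,::-1])
    return dict(img=c["img"],K=K,D=D,R=R,t=t,s=s)
def ray(c,uv,z):
    uv=np.array(uv,float).reshape(-1,1,2)
    n=cv2.undistortPoints(uv,c["K"],c["D"]).reshape(-1,2)
    d=np.c_[n,np.ones(len(n))]@c["R"]; o=-c["R"].T@c["t"]
    return o+d*((z-o[2])/d[:,2])[:,None]
def proj(c,X):
    return cv2.projectPoints(np.array(X,float).reshape(-1,1,3),cv2.Rodrigues(c["R"])[0],c["t"],c["K"],c["D"])[0].reshape(-1,2)
E
python3 - <<'E'
from h import *
import pickle
a=grab("top"); b=grab("side"); w=grab("wrist","pics/wrist1.png")
pickle.dump((a,b,w),open("c1.pkl","wb"))
cv2.imwrite("pics/top1.png",a["img"][:,:,::-1]);cv2.imwrite("pics/side1.png",b["img"][:,:,::-1])
print(a["s"]); print(-a["R"].T@a["t"],-b["R"].T@b["t"])
E
```

```text
{'time_s': 0.0, 'joints': array([-5.32785634e+01,  2.05913940e+01,  6.33830076e-01, -1.92154377e-02,
       -7.01365149e+01, -1.65071643e+01]), 'qd': array([-0.00359374,  0.00629681, -0.0943439 ,  0.00602047, -0.00269766,
        0.02289943]), 'joint_torque': array([ 1.00220059e-03, -5.82716739e+01,  2.93074644e+01,  6.99754223e+00,
        7.11113287e-03, -1.97905629e-04]), 'tcp_pos': array([ 0.2330496 , -0.63300257,  0.24462641]), 'eef_rot': array([ 1.79904666e+02, -9.41432671e-03, -1.59792264e+02]), 'contact_force': array([-0.14585559, -0.57940278,  0.46338997]), 'moment': array([-0.00672052,  0.00775773, -0.0159175 ]), 'gripper_force': 0.0, 'gripper_width': 0.08743977675596797}
[ 0.45621934 -0.03104658  1.47372014] [0.88764971 0.91222716 0.72906907]
```

View pics/top1.png

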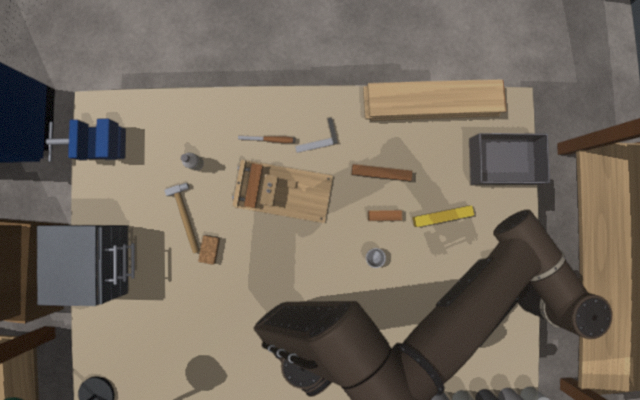

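View pics/side1.png

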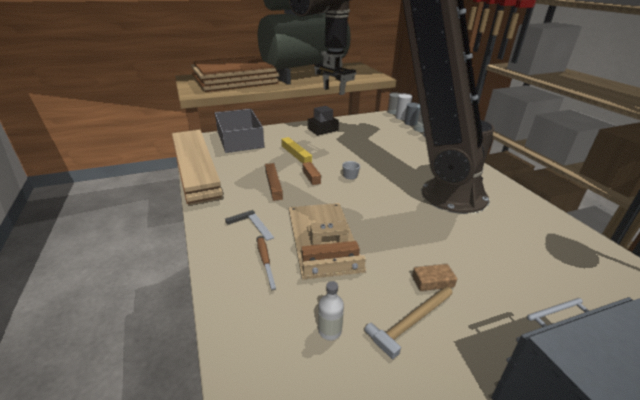

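View pics/wrist1.png

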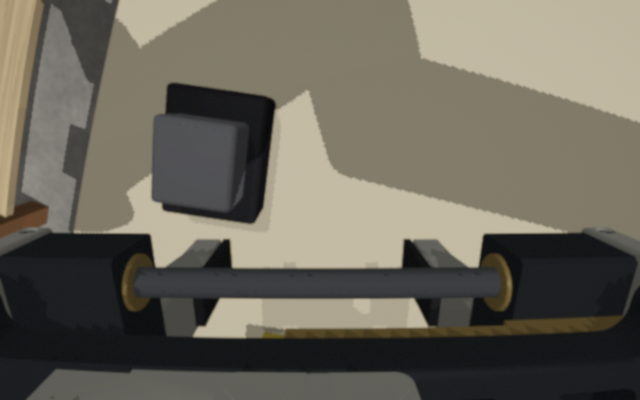

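Candidates for the rail in the top view: the brown bar at (382,172), the shorter brown offcut at (386,215), the yellow look-alike at (444,216) and the big lumber stack at (435,98). By the description it is the bar at (382,172). The jig is at (283,190), with its stile at (253,185) and open end to the right. The wrist view shows only a black block and the jaws.

Run:
```python
from h import *
import pickle
a,b,w=pickle.load(open("c1.pkl","rb"))
cv2.imwrite("pics/crop1.png",cv2.resize(a["img"][140:270,220:480,::-1],None,fx=3,fy=3,interpolation=cv2.INTER_CUBIC))
hsv=cv2.cvtColor(a["img"],cv2.COLOR_RGB2HSV)
m=cv2.inRange(hsv,(3,110,60),(14,255,200))
for c in cv2.findContours(m,cv2.RETR_EXTERNAL,cv2.CHAIN_APPROX_NONE)[0]:
    if 150<cv2.contourArea(c)<3000:
        q=cv2.minAreaRect(c); bx=cv2.boxPoints(q)
        P=ray(a,bx,.04); e=P[1]-P[0]; f=P[2]-P[1]; 
        print(np.round(q[0]),np.round(P.mean(0),3),np.linalg.norm(e).round(3),np.linalg.norm(f).round(3),np.degrees(np.arctan2(e[1],e[0])).round(1),np.degrees(np.arctan2(f[1],f[0])).round(1))
print("jig corners",ray(a,[(241,158),(333,173),(326,222),(234,207)],.012).round(3))
```

```text
[574. 393.] [-0.229 -1.025  0.04 ] 0.037 0.162 -35.3 -124.4
[208. 249.] [0.339 0.347 0.04 ] 0.092 0.057 -8.4 -98.2
[385. 216.] [ 0.456 -0.296  0.04 ] 0.117 0.033 -90.5 179.1
[382. 172.] [ 0.613 -0.286  0.04 ] 0.036 0.219 -7.1 -96.6
[253. 185.] [0.57  0.183 0.04 ] 0.158 0.041 -10.3 -100.9
[599. 138.] [ 0.748 -1.148  0.04 ] 0.385 0.055 -74.1 -165.1
jig corners [[ 0.674  0.232  0.012]
 [ 0.615 -0.11   0.012]
 [ 0.434 -0.082  0.012]
 [ 0.492  0.258  0.012]]
```

View pics/crop1.png

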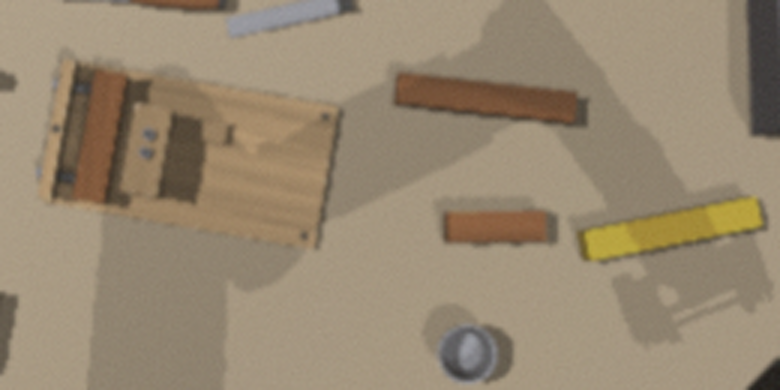

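The crop confirms it: the bar at (382,172) measures 219 × 36 mm, so it is the rail. It is not yellow, and it is longer than the 117 mm offcut. Next I'll move above its tail for a close look.

Call:
arm_command(travel=[[0.07,0.05,0],[0.15,0.11,0],[0.23,0.17,0],[0.31,0.23,0],[0.39,0.29,0],[0.47,0.35,0],[0.55,0.41,0],[0.63,0.47,0],[0.69,0.52,0],[0.73,0.55,0],[0.744,0.564,0],[0.744,0.564,0],[0.744,0.564,0]], delta_rot=[[0,0,0.07],[0,0,0.14],[0,0,0.21],[0,0,0.28],[0,0,0.35],[0,0,0.42],[0,0,0.49],[0,0,0.56],[0,0,0.63],[0,0,0.68],[0,0,0.702],[0,0,0.702],[0,0,0.702]], grip=1)

```text
time_s: 1.78
tcp_pos: [0.6044, -0.3521, 0.2456]
eef_rot: [180.0, -0.0, -96.7]
contact_force: [0.2, -0.6, 0.2]
gripper_width: 0.0878
gripper_force: 0.0
```

Run:
```python
from h import *
import pickle
w=grab("wrist","pics/wrist2.png");a=grab("top")
pickle.dump((a,w),open("c2.pkl","wb"))
print({k:np.round(w["s"][k],3) for k in("time_s","tcp_pos","eef_rot","joints","contact_force")}, -w["R"].T@w["t"])
# footprint of picture on z=.04
print(ray(w,[(0,0),(640,0),(640,250),(0,250)],.04).round(3))
```

```text
{'time_s': np.float64(1.775), 'tcp_pos': array([ 0.604, -0.352,  0.246]), 'eef_rot': array([179.99 ,  -0.   , -96.713]), 'joints': array([-1.4305e+01,  2.2847e+01,  4.1570e+00,  1.0000e-03, -7.1320e+01,
        7.5910e+00]), 'contact_force': array([ 0.195, -0.633,  0.171])} [ 0.59517692 -0.42224516  0.38614211]
[[ 0.899 -0.579  0.04 ]
 [ 0.254 -0.503  0.04 ]
 [ 0.225 -0.226  0.04 ]
 [ 0.991 -0.317  0.04 ]]
```

View pics/wrist2.png

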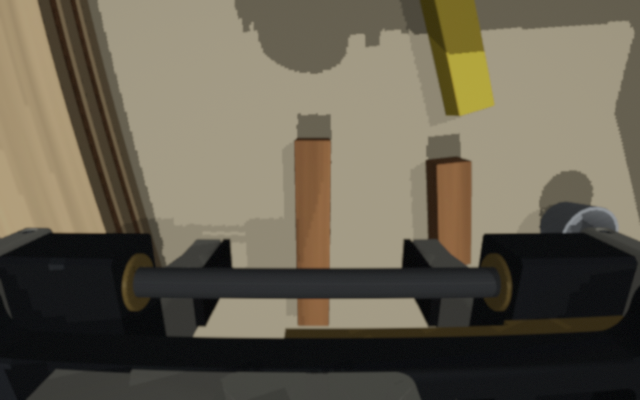

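The wrist view shows the rail's tail edge at (297–331,139), running straight down to (314,325). The offcut is at (450,210) and the yellow bar at (455,60). I'll measure the rail, then look at the jig up close while the gripper is empty.

```bash
cat >> h.py <<'E'
def lines(pts):
    return cv2.fitLine(np.array(pts,np.float32),cv2.DIST_HUBER,0,.01,.01).ravel()
E
python3 - <<'E'
from h import *
import pickle
a,w=pickle.load(open("c2.pkl","rb"))
hsv=cv2.cvtColor(w["img"],cv2.COLOR_RGB2HSV); print(hsv[200,310],hsv[200,298],hsv[137,313])
m=cv2.inRange(hsv,(3,110,110),(14,255,255))
L=[];Rr=[]
for v in list(range(150,262,4))+list(range(302,322,4)):
    u=np.where(m[v,270:360])[0]+270
    L.append((u.min()-.5,v)); Rr.append((u.max()+.5,v))
for n,z in((L,.04),(Rr,.04)):
    P=ray(w,n,z); l=lines(P[:,:2]); print(P[0].round(4),P[-1].round(4),np.degrees(np.arctan2(l[1],l[0])).round(2))
for u in(302,314,326):
    v=np.where(m[100:200,u])[0]; print("tail",ray(w,[(u,v.min()+99.5)],.04).round(4))
hsv=cv2.cvtColor(a["img"],cv2.COLOR_RGB2HSV)
m=cv2.inRange(hsv,(3,110,60),(14,255,200))
for c in cv2.findContours(m,cv2.RETR_EXTERNAL,cv2.CHAIN_APPROX_NONE)[0]:
    if 150<cv2.contourArea(c)<3000: print(cv2.minAreaRect(c))
E
```

```text
[ 14 141 127] [ 13 139 123] [18 70 84]
[ 0.6218 -0.3889  0.04  ] [ 0.6453 -0.1914  0.04  ] 83.67
[ 0.586  -0.3846  0.04  ] [ 0.6109 -0.1873  0.04  ] 83.17
tail [[ 0.6129 -0.3975  0.04  ]]
tail [[ 0.6007 -0.3961  0.04  ]]
tail [[ 0.5885 -0.3946  0.04  ]]
((574.9230346679688, 392.61541748046875), (37.164913177490234, 10.539302825927734), 33.690067291259766)
((208.71151733398438, 248.94232177734375), (15.100940704345703, 25.49509620666504), 11.309932708740234)
((395.7082214355469, 174.0219268798828), (23.501733779907227, 10.154424667358398), 6.009006023406982)
((252.90374755859375, 185.01319885253906), (11.118741035461426, 43.553524017333984), 10.61965560913086)
((599.53466796875, 137.80453491210938), (14.204418182373047, 86.36286163330078), 73.49563598632812)
```

Call:
arm_command(travel=[[-0.01,0.07,0.01],[-0.02,0.17,0.03],[-0.03,0.27,0.05],[-0.05,0.37,0.07],[-0.06,0.47,0.09],[-0.07,0.57,0.1],[-0.08,0.67,0.11],[-0.09,0.77,0.11],[-0.1,0.85,0.11],[-0.1,0.89,0.11],[-0.1,0.9,0.11],[-0.1,0.9,0.11],[-0.1,0.9,0.11]], delta_rot=[[0,0,0.01],[0,0,0.03],[0,0,0.05],[0,0,0.07],[0,0,0.09],[0,0,0.11],[0,0,0.13],[0,0,0.15],[0,0,0.17],[0,0,0.18],[0,0,0.18],[0,0,0.18],[0,0,0.18]])

```text
time_s: 3.5
tcp_pos: [0.5553, 0.0975, 0.3005]
eef_rot: [180.0, -0.0, -80.5]
contact_force: [-1.0, -0.1, -0.7]
gripper_width: 0.0877
gripper_force: 0.0
```

Run:
```python
from h import *
import pickle
w=grab("wrist","pics/wrist3.png")
pickle.dump(w,open("c3.pkl","wb"))
print({k:np.round(w["s"][k],3) for k in("time_s","tcp_pos","eef_rot","joints")})
```

```text
{'time_s': np.float64(3.5), 'tcp_pos': array([0.555, 0.098, 0.301]), 'eef_rot': array([ 1.79991e+02, -6.00000e-03, -8.04930e+01]), 'joints': array([ 2.9851e+01,  8.2760e+00, -8.5990e+00,  3.0000e-03, -7.3135e+01,
       -2.0345e+01])}
```

View pics/wrist3.png

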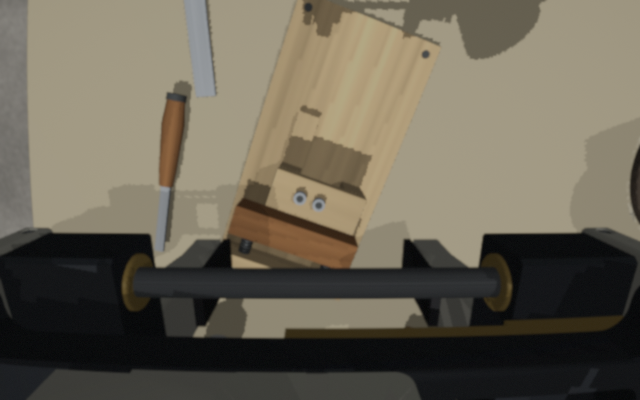

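The jig fills the view: the bare-end corners are at about (303,5) and (438,43), the fence's infeed end at (310,110), the bridge at (320,195) and the stile at (293,237). Its x axis points at about 80°. I'll fit the edges.

Run:
```python
from h import *
import pickle
w=pickle.load(open("c3.pkl","rb"))
cv2.imwrite("pics/crop3.png",cv2.resize(w["img"][90:280,220:390,::-1],None,fx=3.1,fy=3.1,interpolation=cv2.INTER_CUBIC))
hsv=cv2.cvtColor(w["img"],cv2.COLOR_RGB2HSV)
# base right edge: bench is low saturation
for v in(60,100,140): print(v,[tuple(x) for x in hsv[v,340:440:12]])
S=cv2.GaussianBlur(hsv[:,:,1],(3,3),0).astype(int)
def edge(v,lo,hi):
    g=np.abs(S[v,lo+2:hi+2]-S[v,lo-2:hi-2]); return lo+g.argmax()
pr=[(edge(v,380-(v-150)//3-10+int(0),0) if 0 else edge(v,int(438-(v-43)*.37)-12,int(438-(v-43)*.37)+12),v) for v in range(55,180,5)]
pl=[(edge(v,int(300-(v-5)*.31)-12,int(300-(v-5)*.31)+12),v) for v in range(15,160,5)]
for p in(pr,pl):
    P=ray(w,p,.012); l=lines(P[:,:2]); print(p[:3],p[-2:],l.round(4),np.degrees(np.arctan2(l[1],l[0])).round(2))
# stile mask
m=cv2.inRange(hsv,(3,120,60),(14,255,255)); m[:190]=0;m[275:]=0;m[:,:220]=0;m[:,370:]=0
c=max(cv2.findContours(m,cv2.RETR_EXTERNAL,cv2.CHAIN_APPROX_NONE)[0],key=cv2.contourArea)
print(cv2.approxPolyDP(c,3,True).reshape(-1,2).tolist())
```

```text
60 [(np.uint8(19), np.uint8(78), np.uint8(174)), (np.uint8(20), np.uint8(74), np.uint8(178)), (np.uint8(20), np.uint8(74), np.uint8(178)), (np.uint8(19), np.uint8(79), np.uint8(171)), (np.uint8(19), np.uint8(77), np.uint8(178)), (np.uint8(19), np.uint8(80), np.uint8(173)), (np.uint8(19), np.uint8(81), np.uint8(167)), (np.uint8(19), np.uint8(78), np.uint8(176)), (np.uint8(20), np.uint8(58), np.uint8(164))]
100 [(np.uint8(22), np.uint8(70), np.uint8(179)), (np.uint8(19), np.uint8(77), np.uint8(175)), (np.uint8(20), np.uint8(71), np.uint8(179)), (np.uint8(19), np.uint8(77), np.uint8(176)), (np.uint8(19), np.uint8(78), np.uint8(177)), (np.uint8(19), np.uint8(79), np.uint8(175)), (np.uint8(19), np.uint8(79), np.uint8(175)), (np.uint8(22), np.uint8(47), np.uint8(163)), (np.uint8(22), np.uint8(47), np.uint8(162))]
140 [(np.uint8(20), np.uint8(74), np.uint8(179)), (np.uint8(21), np.uint8(71), np.uint8(179)), (np.uint8(19), np.uint8(79), np.uint8(171)), (np.uint8(19), np.uint8(79), np.uint8(171)), (np.uint8(20), np.uint8(77), np.uint8(179)), (np.uint8(19), np.uint8(77), np.uint8(176)), (np.uint8(22), np.uint8(47), np.uint8(163)), (np.uint8(22), np.uint8(47), np.uint8(163)), (np.uint8(21), np.uint8(47), np.uint8(163))]
[(np.int64(422), 55), (np.int64(436), 60), (np.int64(433), 65)] [(np.int64(390), 170), (np.int64(388), 175)] [ 0.1788  0.9839  0.4448 -0.0011] 79.7
[(np.int64(292), 15), (np.int64(290), 20), (np.int64(288), 25)] [(np.int64(249), 150), (np.int64(247), 155)] [0.1822 0.9833 0.6291 0.0044] 79.5
[[237, 206], [229, 232], [332, 268], [348, 267], [355, 244]]
```

View pics/crop3.png

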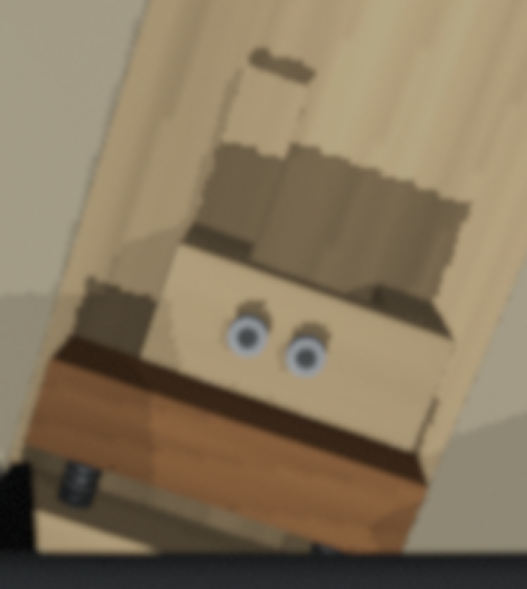

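```bash
cat >> h.py <<'E'
TH=np.radians(79.6); ex=np.array([np.cos(TH),np.sin(TH)]); ey=np.array([-ex[1],ex[0]])
def J(P): P=np.atleast_2d(P)[:,:2]; return np.c_[P@ex,P@ey+.5279]
E
python3 - <<'E'
from h import *
import pickle
w=pickle.load(open("c3.pkl","rb")); a,_=pickle.load(open("c2.pkl","rb"));a1=pickle.load(open("c1.pkl","rb"))[0]
cr=lambda L:[(220+x/3.1,90+y/3.1) for x,y in L]
print("stile top infeed",J(ray(w,cr([(55,360),(428,487)]),.052)).round(4))
print("base corner",J(ray(w,[(438,43)],.012)).round(4))
print("bridge top infeed",J(ray(w,cr([(183,243),(452,338)]),.078)).round(4))
print("bridge top outfeed",J(ray(w,cr([(143,357),(415,452)]),.078)).round(4))
print("fence end",J(ray(w,cr([(248,72),(308,88)]),.024)).round(4))
print("fence end bottom",J(ray(w,cr([(253,48),(315,72)]),.012)).round(4))
print("fence inner edge",J(ray(w,cr([(308,88),(290,150)]),.024)).round(4))
# top cam: stile edges and base corners
print("top base",J(ray(a1,[(241,158),(333,173),(326,222),(234,207)],.012)).round(3))
E
```

```text
stile top infeed [[ 0.2638 -0.0767]
 [ 0.2639  0.0804]]
base corner [[0.0004 0.0855]]
bridge top infeed [[ 0.1981 -0.0425]
 [ 0.198   0.0601]]
bridge top outfeed [[ 0.2428 -0.0432]
 [ 0.2435  0.0636]]
fence end [[ 0.1356 -0.0426]
 [ 0.1334 -0.0184]]
fence end bottom [[ 0.1263 -0.0443]
 [ 0.1267 -0.0178]]
fence inner edge [[ 0.1334 -0.0184]
 [ 0.1585 -0.017 ]]
top base [[ 0.35  -0.093]
 [ 0.003 -0.097]
 [-0.002  0.086]
 [ 0.343  0.091]]
```

The jig is consistent: x at 79.6°, base width 180.3 mm, and stile, bridge and fence all giving the same origin within 1 mm. Now I'll grasp the rail 45 mm from its tail.

Call:
arm_command(travel=[[0.01,-0.07,0],[0.02,-0.17,0],[0.03,-0.27,-0.03],[0.04,-0.37,-0.06],[0.055,-0.47,-0.1],[0.065,-0.57,-0.15],[0.075,-0.67,-0.2],[0.085,-0.77,-0.25],[0.095,-0.85,-0.3],[0.103,-0.89,-0.34],[0.103,-0.901,-0.38],[0.103,-0.901,-0.41],[0.103,-0.901,-0.44],[0.103,-0.901,-0.47],[0.103,-0.901,-0.5],[0.103,-0.901,-0.525],[0.103,-0.901,-0.54],[0.103,-0.901,-0.546],[0.103,-0.901,-0.546],[0.103,-0.901,-0.546]], delta_rot=[[0,0,-0.01],[0,0,-0.03],[0,0,-0.05],[0,0,-0.07],[0,0,-0.09],[0,0,-0.11],[0,0,-0.13],[0,0,-0.15],[0,0,-0.17],[0,0,-0.18],[0,0,-0.18],[0,0,-0.18],[0,0,-0.18],[0,0,-0.18],[0,0,-0.18],[0,0,-0.18],[0,0,-0.18],[0,0,-0.18],[0,0,-0.18],[0,0,-0.18]], grip=1)

```text
time_s: 6.05
tcp_pos: [0.607, -0.3521, 0.0281]
eef_rot: [-180.0, -0.0, -96.6]
contact_force: [-1.0, -0.7, -0.7]
gripper_width: 0.0877
gripper_force: 0.0
```

Call:
arm_command(travel=[[0,0,0],[0,0,0],[0,0,0],[0,0,0],[0,0,0],[0,0,0]], delta_rot=[[0,0,0],[0,0,0],[0,0,0],[0,0,0],[0,0,0],[0,0,0]], grip=0.3, newtons=45)

```text
time_s: 6.8
tcp_pos: [0.6068, -0.352, 0.0276]
eef_rot: [-180.0, -0.0, -96.6]
contact_force: [0.1, -0.9, -0.7]
gripper_width: 0.0379
gripper_force: 44.9
```

Call:
arm_command(travel=[[0,0,0.02],[0,0,0.06],[0,0,0.1],[-0.01,0.03,0.12],[-0.03,0.08,0.12],[-0.05,0.14,0.12],[-0.07,0.2,0.12],[-0.09,0.26,0.12],[-0.11,0.32,0.12],[-0.13,0.38,0.12],[-0.15,0.44,0.12],[-0.17,0.49,0.12],[-0.18,0.52,0.11],[-0.185,0.53,0.09],[-0.185,0.53,0.07],[-0.185,0.53,0.05],[-0.185,0.53,0.044],[-0.185,0.53,0.044],[-0.185,0.53,0.044]], delta_rot=[[0,0,0],[0,0,0],[0,0,0],[0,0,0],[0,0,-0.005],[0,0,-0.01],[0,0,-0.015],[0,0,-0.02],[0,0,-0.025],[0,0,-0.03],[0,0,-0.035],[0,0,-0.04],[0,0,-0.042],[0,0,-0.042],[0,0,-0.042],[0,0,-0.042],[0,0,-0.042],[0,0,-0.042],[0,0,-0.042]])

```text
time_s: 9.18
tcp_pos: [0.5145, -0.0871, 0.0497]
eef_rot: [-180.0, 0.0, -100.4]
contact_force: [-0.1, -0.0, -2.2]
gripper_width: 0.0379
gripper_force: 44.9
```

Run:
```python
from h import *
a=grab("top");b=grab("side");s=b["s"]
print({k:np.round(s[k],4) for k in("time_s","tcp_pos","eef_rot","contact_force","gripper_width")}, J(s["tcp_pos"])-[.1835,0])
A=cv2.resize(a["img"][140:240,220:400],None,fx=3.5,fy=3.5,interpolation=cv2.INTER_CUBIC)
B=cv2.resize(b["img"][150:290,240:400],None,fx=3,fy=3,interpolation=cv2.INTER_CUBIC)
B=cv2.resize(b["img"][190:290,260:380],None,fx=2,fy=2,interpolation=cv2.INTER_CUBIC)
o=np.zeros((A.shape[0]+B.shape[0],A.shape[1],3),np.uint8);o[:A.shape[0]]=A;o[A.shape[0]:,:B.shape[1]]=B
cv2.imwrite("pics/place.png",o[:,:,::-1])
```

```text
{'time_s': np.float64(9.225), 'tcp_pos': array([ 0.5145, -0.087 ,  0.0498]), 'eef_rot': array([-1.799715e+02,  7.800000e-03, -1.003959e+02]), 'contact_force': array([-0.3593, -0.3595, -1.8695]), 'gripper_width': np.float64(0.0378)} [[-0.17622686  0.00617648]]
```

View pics/place.png

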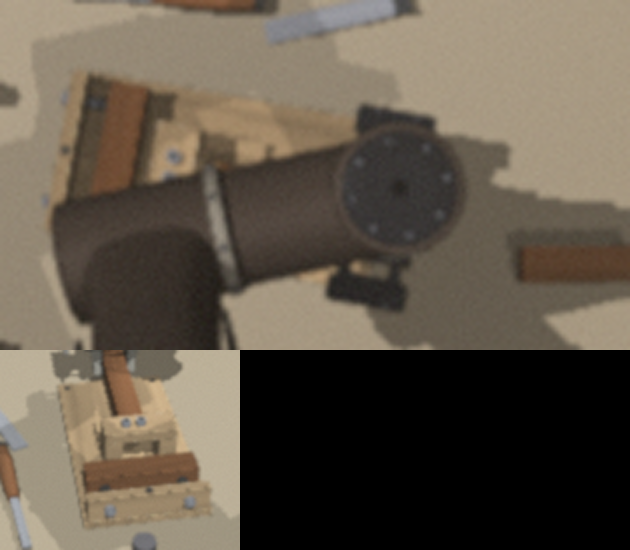

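The arm hides most of the top view; the side inset shows the rail held above the base, pointing at the bridge mouth and clear of it. Now I'll lower it.

Call:
arm_command(travel=[[0,0,-0.008],[0,0,-0.014],[0,0,-0.018],[0,0,-0.02],[0,0,-0.021],[0,0,-0.021],[0,0,-0.021]], delta_rot=[[0,0,0],[0,0,0],[0,0,0],[0,0,0],[0,0,0],[0,0,0],[0,0,0]])

```text
time_s: 10.15
tcp_pos: [0.5141, -0.0869, 0.0395]
eef_rot: [-180.0, -0.0, -100.4]
contact_force: [-3.3, 0.4, 4.7]
gripper_width: 0.0377
gripper_force: 44.9
```

Call:
arm_command(travel=[[0.001,0,0.001],[0.002,0,0.001],[0.003,-0.001,0.001],[0.004,-0.001,0.001],[0.004,-0.001,0.001]], delta_rot=[[0,0,0],[0,0,0],[0,0,0],[0,0,0],[0,0,0]])

```text
time_s: 10.78
tcp_pos: [0.5161, -0.0875, 0.0395]
eef_rot: [180.0, -0.0, -100.4]
contact_force: [-1.1, 0.2, -0.3]
gripper_width: 0.0378
gripper_force: 44.9
```

Call:
arm_command(travel=[[0.001,0,0],[0.002,0,0],[0.003,-0.001,0],[0.004,-0.001,0],[0.004,-0.001,0]], delta_rot=[[0,0,0],[0,0,0],[0,0,0],[0,0,0],[0,0,0]])

```text
time_s: 11.4
tcp_pos: [0.5183, -0.0879, 0.0396]
eef_rot: [-180.0, 0.0, -100.4]
contact_force: [-0.1, -0.3, -1.1]
gripper_width: 0.0379
gripper_force: 44.9
```

Call:
arm_command(travel=[[0.001,0,0],[0.002,0,0],[0.002,0,0],[0.002,0,0]], delta_rot=[[0,0,0],[0,0,0],[0,0,0],[0,0,0]])

```text
time_s: 11.9
tcp_pos: [0.5193, -0.0879, 0.0396]
eef_rot: [-180.0, 0.0, -100.4]
contact_force: [-0.2, 0.0, -0.6]
gripper_width: 0.0383
gripper_force: 44.9
```

Call:
arm_command(travel=[[0.001,0,0],[0.002,0,0],[0.002,0,0],[0.002,0,0]], delta_rot=[[0,0,0],[0,0,0],[0,0,0],[0,0,0]])

```text
time_s: 12.4
tcp_pos: [0.5199, -0.088, 0.0395]
eef_rot: [180.0, -0.0, -100.4]
contact_force: [-2.0, -0.0, 0.6]
gripper_width: 0.038
gripper_force: 44.9
```

Run:
```python
from h import *
s=r.get_state(); print({k:np.round(s[k],3) for k in("time_s","tcp_pos","contact_force","moment")}, (J(s["tcp_pos"])-[.1835,0]).round(4))
```

```text
{'time_s': np.float64(12.4), 'tcp_pos': array([ 0.52 , -0.088,  0.04 ]), 'contact_force': array([-2.048, -0.024,  0.599]), 'moment': array([-0.002,  0.893,  0.273])} [[-0.1762  0.0006]]
```

Touching the fence, with about 2 N from the side. Now I'll slide forward along it.

Call:
arm_command(travel=[[0.0009,0.005,0],[0.0027,0.0147,0],[0.0045,0.0245,0],[0.0063,0.0343,0],[0.0081,0.044,0],[0.0099,0.054,0],[0.0117,0.0638,0],[0.0135,0.0736,0],[0.0144,0.0785,0],[0.0144,0.0785,0]], delta_rot=[[0,0,0],[0,0,0],[0,0,0],[0,0,0],[0,0,0],[0,0,0],[0,0,0],[0,0,0],[0,0,0],[0,0,0]])

```text
time_s: 13.65
tcp_pos: [0.5276, -0.0482, 0.0395]
eef_rot: [-180.0, 0.0, -100.4]
contact_force: [-3.2, 1.4, -1.6]
gripper_width: 0.0378
gripper_force: 44.8
```

Run:
```python
from h import *
s=r.get_state(); print({k:np.round(s[k],3) for k in("time_s","tcp_pos","contact_force","moment")}, (J(s["tcp_pos"])-[.1835,0]).round(4))
b=grab("side","pics/side5.png")
```

```text
{'time_s': np.float64(13.65), 'tcp_pos': array([ 0.528, -0.048,  0.04 ]), 'contact_force': array([-3.174,  1.407, -1.614]), 'moment': array([0.697, 1.033, 0.542])} [[-0.1357  0.0003]]
```

Call:
arm_command(travel=[[0.0009,0.005,0],[0.0027,0.0147,0],[0.0045,0.0245,0],[0.0063,0.0343,0],[0.0081,0.044,0],[0.0099,0.054,0],[0.0106,0.058,0],[0.0106,0.058,0],[0.0106,0.058,0]], delta_rot=[[0,0,0],[0,0,0],[0,0,0],[0,0,0],[0,0,0],[0,0,0],[0,0,0],[0,0,0],[0,0,0]])

```text
time_s: 14.82
tcp_pos: [0.533, -0.0193, 0.0396]
eef_rot: [-180.0, 0.0, -100.4]
contact_force: [-2.8, 2.7, -1.4]
gripper_width: 0.0375
gripper_force: 44.8
```

Run:
```python
from h import *
s=r.get_state(); print({k:np.round(s[k],3) for k in("time_s","tcp_pos","contact_force","moment")}, (J(s["tcp_pos"])-[.1835,0]).round(4))
b=grab("side");a=grab("top")
o=[cv2.resize(b["img"][180:290,260:380],(600,550),interpolation=cv2.INTER_CUBIC)]
cv2.imwrite("pics/side6.png",o[0][:,:,::-1])
```

```text
{'time_s': np.float64(14.825), 'tcp_pos': array([ 0.533, -0.019,  0.04 ]), 'contact_force': array([-2.776,  2.743, -1.448]), 'moment': array([0.881, 1.197, 0.6  ])} [[-0.1062  0.0002]]
```

View pics/side6.png

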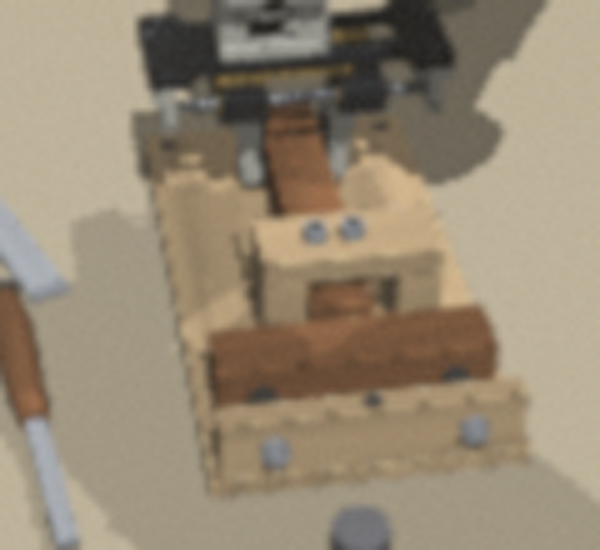

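The rail lies under the bridge, its end visible in the opening at (340,298), and it stops just short of the stile. The side force acts near the rail's front, so the yaw is slightly off. I'll trim it while watching the moment.

Call:
arm_command(travel=[[0.001,0,0],[0.001,0,0],[0.001,0,0]], delta_rot=[[0,0,0.002],[0,0,0.004],[0,0,0.004]])

```text
time_s: 15.3
tcp_pos: [0.5335, -0.0197, 0.0397]
eef_rot: [-180.0, 0.0, -100.0]
contact_force: [-1.7, 0.9, -1.2]
gripper_width: 0.0375
gripper_force: 44.9
```

```bash
cat > st.py <<'E'
from h import *
s=r.get_state(); print({k:np.round(s[k],3) for k in("time_s","tcp_pos","eef_rot","contact_force","moment")}, (J(s["tcp_pos"])-[.1835,0]).round(4), "Fpush",(s["contact_force"][:2]@ex).round(2),"Fside",(s["contact_force"][:2]@ey).round(2))
E
python3 st.py
```

```text
{'time_s': np.float64(15.3), 'tcp_pos': array([ 0.534, -0.02 ,  0.04 ]), 'eef_rot': array([-1.79968e+02,  1.20000e-02, -1.00037e+02]), 'contact_force': array([-1.652,  0.889, -1.186]), 'moment': array([0.395, 0.633, 0.319])} [[-0.1065 -0.0004]] Fpush 0.58 Fside 1.79
```

Call:
arm_command(travel=[[0.001,0,0],[0.001,0,0],[0.001,0,0]], delta_rot=[[0,0,0.002],[0,0,0.004],[0,0,0.004]])

```text
time_s: 15.68
tcp_pos: [0.534, -0.0197, 0.0397]
eef_rot: [-180.0, 0.0, -99.7]
contact_force: [-0.0, -0.6, -2.5]
gripper_width: 0.0376
gripper_force: 44.9
```

```bash
python3 st.py
```

```text
{'time_s': np.float64(15.675), 'tcp_pos': array([ 0.534, -0.02 ,  0.04 ]), 'eef_rot': array([-1.79969e+02,  1.00000e-02, -9.96820e+01]), 'contact_force': array([-0.042, -0.59 , -2.483]), 'moment': array([-0.1  ,  0.191,  0.013])} [[-0.1065 -0.0009]] Fpush -0.59 Fside -0.07
```

Call:
arm_command(travel=[[0.001,0,0],[0.001,0,0],[0.001,0,0]], delta_rot=[[0,0,0],[0,0,0],[0,0,0]])

```text
time_s: 16.05
tcp_pos: [0.5341, -0.0197, 0.0396]
eef_rot: [180.0, -0.0, -99.7]
contact_force: [-0.8, -0.3, -0.9]
gripper_width: 0.0379
gripper_force: 44.9
```

```bash
python3 st.py
```

```text
{'time_s': np.float64(16.05), 'tcp_pos': array([ 0.534, -0.02 ,  0.04 ]), 'eef_rot': array([ 1.79992e+02, -4.00000e-03, -9.96700e+01]), 'contact_force': array([-0.835, -0.31 , -0.892]), 'moment': array([-0.166,  0.689,  0.11 ])} [[-0.1065 -0.001 ]] Fpush -0.46 Fside 0.76
```

Call:
arm_command(travel=[[0.001,0,0],[0.001,0,0],[0.001,0,0]], delta_rot=[[0,0,0],[0,0,0],[0,0,0]])

```text
time_s: 16.42
tcp_pos: [0.5342, -0.0198, 0.0395]
eef_rot: [180.0, -0.0, -99.7]
contact_force: [-4.6, 0.2, 3.2]
gripper_width: 0.0378
gripper_force: 44.9
```

```bash
python3 st.py
```

```text
{'time_s': np.float64(16.425), 'tcp_pos': array([ 0.534, -0.02 ,  0.04 ]), 'eef_rot': array([ 1.79954e+02, -1.70000e-02, -9.96650e+01]), 'contact_force': array([-4.599,  0.218,  3.218]), 'moment': array([0.197, 1.903, 0.187])} [[-0.1065 -0.0011]] Fpush -0.62 Fside 4.56
```

Call:
arm_command(travel=[[-0.0004,0,0.0004],[-0.0004,0,0.0004],[-0.0004,0,0.0004]], delta_rot=[[0,0,-0.0017],[0,0,-0.0017],[0,0,-0.0017]])

```text
time_s: 16.8
tcp_pos: [0.5341, -0.0197, 0.0395]
eef_rot: [180.0, -0.0, -99.8]
contact_force: [-4.7, 0.9, -0.1]
gripper_width: 0.0377
gripper_force: 44.9
```

```bash
python3 st.py
```

```text
{'time_s': np.float64(16.8), 'tcp_pos': array([ 0.534, -0.02 ,  0.04 ]), 'eef_rot': array([ 1.79954e+02, -1.60000e-02, -9.98220e+01]), 'contact_force': array([-4.727,  0.853, -0.088]), 'moment': array([0.408, 1.969, 0.276])} [[-0.1065 -0.001 ]] Fpush -0.01 Fside 4.8
```

Call:
arm_command(travel=[[-0.0004,0,0],[0,0.004,0],[0.001,0.008,0],[0.0018,0.012,0],[0.0025,0.016,0],[0.0025,0.016,0],[0.0025,0.016,0]], delta_rot=[[0,0,-0.0011],[0,0,-0.0011],[0,0,-0.0011],[0,0,-0.0011],[0,0,-0.0011],[0,0,-0.0011],[0,0,-0.0011]])

```text
time_s: 17.68
tcp_pos: [0.5355, -0.0117, 0.0396]
eef_rot: [180.0, -0.0, -99.9]
contact_force: [-4.5, -1.1, -0.6]
gripper_width: 0.0375
gripper_force: 44.9
```

```bash
python3 st.py
```

```text
{'time_s': np.float64(17.675), 'tcp_pos': array([ 0.535, -0.012,  0.04 ]), 'eef_rot': array([ 1.79969e+02, -1.70000e-02, -9.99170e+01]), 'contact_force': array([-4.531, -1.102, -0.59 ]), 'moment': array([-0.241,  1.93 ,  0.367])} [[-0.0983 -0.0009]] Fpush -1.9 Fside 4.26
```

Call:
arm_command(travel=[[0.0003,0.002,0],[0.0007,0.004,0],[0.001,0.006,0],[0.001,0.006,0],[0.001,0.006,0]], delta_rot=[[0,0,0],[0,0,0],[0,0,0],[0,0,0],[0,0,0]])

```text
time_s: 18.3
tcp_pos: [0.536, -0.0088, 0.0396]
eef_rot: [180.0, -0.0, -99.9]
contact_force: [-4.5, -1.7, -0.3]
gripper_width: 0.0379
gripper_force: 44.9
```

```bash
python3 st.py
```

```text
{'time_s': np.float64(18.3), 'tcp_pos': array([ 0.536, -0.009,  0.04 ]), 'eef_rot': array([ 1.79966e+02, -2.10000e-02, -9.99180e+01]), 'contact_force': array([-4.465, -1.668, -0.255]), 'moment': array([-0.438,  1.821,  0.406])} [[-0.0954 -0.0008]] Fpush -2.45 Fside 4.09
```

The yaw is now aligned, with the side force spread along the fence. I'll advance slowly into the stile.

Call:
arm_command(travel=[[0.0003,0.002,0],[0.0007,0.004,0],[0.0007,0.004,0],[0.0007,0.004,0]], delta_rot=[[0,0,0],[0,0,0],[0,0,0],[0,0,0]])

```text
time_s: 18.8
tcp_pos: [0.5362, -0.0072, 0.0396]
eef_rot: [180.0, -0.0, -99.9]
contact_force: [-3.4, -3.6, -0.6]
gripper_width: 0.0379
gripper_force: 44.9
```

```bash
python3 st.py
```

```text
{'time_s': np.float64(18.8), 'tcp_pos': array([ 0.536, -0.007,  0.04 ]), 'eef_rot': array([ 1.79959e+02, -4.80000e-02, -9.99210e+01]), 'contact_force': array([-3.414, -3.647, -0.624]), 'moment': array([-1.415,  1.602,  0.308])} [[-0.0937 -0.0008]] Fpush -4.2 Fside 2.7
```

Call:
arm_command(travel=[[0.0003,0.002,0],[0.0007,0.004,0],[0.0007,0.004,0],[0.0007,0.004,0]], delta_rot=[[0,0,0],[0,0,0],[0,0,0],[0,0,0]])

```text
time_s: 19.3
tcp_pos: [0.5366, -0.0053, 0.0396]
eef_rot: [180.0, -0.1, -99.9]
contact_force: [-2.4, -5.8, -0.6]
gripper_width: 0.0378
gripper_force: 44.9
```

```bash
python3 st.py
```

```text
{'time_s': np.float64(19.3), 'tcp_pos': array([ 0.537, -0.005,  0.04 ]), 'eef_rot': array([ 1.79958e+02, -5.80000e-02, -9.99210e+01]), 'contact_force': array([-2.363, -5.776, -0.593]), 'moment': array([-1.769,  1.531,  0.355])} [[-0.0919 -0.0008]] Fpush -6.11 Fside 1.28
```

Call:
arm_command(travel=[[0.0005,0.002,0],[0.001,0.004,0],[0.0016,0.006,0],[0.0021,0.008,0],[0.0026,0.01,0],[0.0031,0.012,0],[0.0031,0.012,0],[0.0031,0.012,0]], delta_rot=[[0,0,0],[0,0,0],[0,0,0],[0,0,0],[0,0,0],[0,0,0],[0,0,0],[0,0,0]])

```text
time_s: 20.3
tcp_pos: [0.5375, -0.0002, 0.0396]
eef_rot: [179.9, -0.1, -99.9]
contact_force: [-4.9, -10.3, 0.5]
gripper_width: 0.0379
gripper_force: 44.9
```

```bash
python3 st.py
```

```text
{'time_s': np.float64(20.3), 'tcp_pos': array([ 0.537, -0.   ,  0.04 ]), 'eef_rot': array([ 1.79893e+02, -1.26000e-01, -9.99380e+01]), 'contact_force': array([ -4.896, -10.28 ,   0.464]), 'moment': array([-3.245,  1.734,  0.357])} [[-0.0866 -0.0008]] Fpush -11.0 Fside 2.96
```

Call:
arm_command(travel=[[0.0003,0.002,0],[0.0006,0.004,0],[0.0007,0.005,0],[0.0007,0.005,0],[0.0007,0.005,0],[0.0007,0.005,0]], delta_rot=[[0,0,0],[0,0,0],[0,0,0],[0,0,0],[0,0,0],[0,0,0]])

```text
time_s: 21.05
tcp_pos: [0.5379, 0.0022, 0.0396]
eef_rot: [179.9, -0.1, -99.9]
contact_force: [-4.8, -10.4, 0.3]
gripper_width: 0.0375
gripper_force: 44.9
```

```bash
python3 st.py
python3 - <<'E'
from h import *
import pickle
b=grab("side");b0=pickle.load(open("c1.pkl","rb"))[1]
def top(c):
    hsv=cv2.cvtColor(c["img"],cv2.COLOR_RGB2HSV); m=cv2.inRange(hsv,(3,110,40),(14,255,255))
    # stile outfeed top/lower edge: last stile row per column
    return m
for c in(b0,b):
    m=top(c); P=[]
    for u in range(310,352,2):
        v=np.where(m[225:275,u])[0]
        if len(v): P.append((u,225+v.max()+.5))
    # outfeed face seen above backing bar; use top edge between top & face by brightness instead
    V=cv2.cvtColor(c["img"],cv2.COLOR_RGB2GRAY).astype(float); Q=[]
    for u in range(310,352,2):
        g=np.diff(cv2.GaussianBlur(V[236:258,u].reshape(-1,1),(1,3),0).ravel()); Q.append((u,236+g.argmin()+.5))
    X=J(ray(c,Q,.052))-[.1835,0]; print(np.median(X[:,0]).round(4),X[:,0].std().round(4))
o=np.hstack([cv2.resize(c["img"][215:285,290:375,::-1],None,fx=4.5,fy=4.5,interpolation=cv2.INTER_CUBIC) for c in(b0,b)])
cv2.imwrite("pics/cmp.png",o)
E
```

```text
{'time_s': np.float64(21.05), 'tcp_pos': array([0.538, 0.002, 0.04 ]), 'eef_rot': array([ 1.79898e+02, -1.33000e-01, -9.99390e+01]), 'contact_force': array([ -4.766, -10.425,   0.309]), 'moment': array([-3.576,  1.521,  0.363])} [[-0.0842 -0.0008]] Fpush -11.11 Fside 2.81
0.0806 0.0185
0.0898 0.0128
```

View pics/cmp.png

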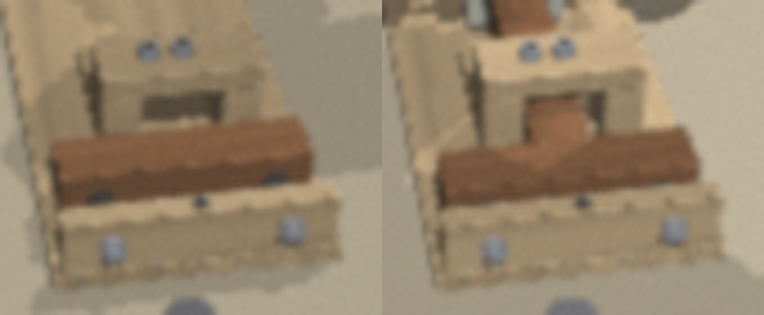

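The before/after crops show the rail's end butted on the stile at (560,140). The stile has moved visibly towards the backing bar, at about 11 mm travel and about 10 N, with the rail on the fence. I'm handing in while still holding it.

```bash
python3 -c "
from plant import close_job; print(close_job())"
```

```text
the job is handed in; nothing more can be done
None
```

The job is handed in at about 21 s of the 48 s, with the gripper still holding the rail flat in the jig, along the fence and butted on the stile; stile travel is about 11 mm, estimated from the arm's position, and the push read 11 N at the wrist including friction (about 10 N on the stile).

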